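# Fit the smoothing capacitors on the supply board

## Task

The opened power supply on the repair bench needs its pair of smoothing capacitors. Take the two blue capacitors out of the grey parts bin and stand one upright in each of the two empty black ring clamps on the green circuit board, right down on the floor of the clamp. Either one may go in either clamp; set them down, do not drop them from a height, and let go.

Things in the scene. Friction and masses are not known exactly. Their poses are not given: they have to be found in the camera images.
- cap_a: One of two identical blue capacitors: upright rigid cylinder 30 mm across, 55 mm tall, 60 g, blue sleeve, thin white stripe, aluminium top. Origin: centre of its underside; z up. Stands loose in a compartment of a fixed grey bin: 2 x 3 compartments 83 mm square inside, floor 4 mm and wall tops 22 mm above the bench, walls 4 mm thick. Which compartment varies.
- cap_b: The other blue capacitor, same size and origin, in another compartment of the same bin. The other four compartments hold bystanders no taller than 55 mm: a black capacitor of the same size, a yellow block, a white relay and a flat copper coil. Bin and board may swap sides.
- clamp_1 (a point): An empty clamp: open black ring fixed on a green circuit board, 50 mm across inside, 56 mm outside, 15 mm tall, white floor. The capacitor just stands in it with 10 mm of room all round. Point: centre of that floor, 16 mm above the bench; z up, y along the line through both clamps, which are 100 mm apart.
- clamp_2 (a point): The other empty clamp, the same in every way; point at the centre of its floor, axes as clamp_1. Board fixed to the bench. Parts along its +x edge (dark transformer, heatsink) reach up to 42 mm above the bench and stand at least 25 mm from the rings.

How it is judged:
By the outcome, as a careful person would: the job done as asked, in the order asked, and still so for the second after the job is handed in, with the robot touching nothing.
It also fails if it takes over 53 s, if anything falls off the work surface, if the arm or the gripper's body presses on something with over 40 N, if the wrist force passes 120 N, or if a joint passes its speed limit or range.

## Robot

A 7-joint arm with a two-finger parallel gripper is mounted at the origin on the work surface. World frame = base frame: x ahead of the robot, y to its left, z up, the work surface at z = 0. Lengths are in m, angles in rad, forces in N, time in s.
With the tool pointing down it reaches from about 0.425 to 0.875 m from the base axis. Payload 8.4 kg.
Tool frame: the origin (TCP) lies on the centre line of the jaws, within the pads' length; the fingertips stand arm.tip_reach ahead of it and the grasp point (between the pads) lies 3 mm ahead of it (arm.tip_reach is the distance from the TCP to the fingertips, in m); z points along the fingers, y is the direction in which the jaws open and shut (so a half turn about z gives the same grasp; the last joint's range is limited). The gripper opens to 87 mm and grips with 3 to 60 N. Pads are 19 mm wide; open, the fingers measure 117 mm over their backs; the gripper's body (75 mm by 190 mm) begins 51 mm behind the grasp point.
Start: joints at [-0.099, 0.333, 0.04, 1.465, -0.013, 1.343, -0.059], TCP at [0.65, -0, 0.245] pointing down, gripper open.
Joint ranges: [-2.58, 2.58], [-0.38, 2.09], [-1.3, 1.39], [0.25, 2.4], [-1.5, 4.64], [0.08, 2.09], [-2.65, 2.65]. Speed limits (rad/s): [2.22, 2.22, 2.79, 2.79, 3.14, 3.14, 3.14].

## Interface

Orientations are given as a 3x3 rotation matrix whose columns are the frame's x, y, z axes.
In Python, from cell import arm gives the robot as it stands.
- The arm moves only by the shell command python3 -m jog 'ROWS'. ROWS is JSON, a list of rows, each a list of 3 entries, a list of its own where there are three numbers: the shift along the world's x, y, z in units of 40 mm (1.0 is 40 mm), then the turn about the world's z in units of 5 degrees (1.0 is 5 degrees), then the opening, from 0 (shut) to 1 (fully open). A call has 1 to 20 rows; each row is the pose to reach, as a shift and turn from the pose measured when the call began; what a row does not reach only later rows make up. A row lasts 1/10 s, in which the tool goes at most 50 mm and 8.59 degrees, less where a joint would pass 70% of its speed; a pose out of reach is approached as far as the arm can. A call with a gripper value outside its range is refused whole. The fingers move at their own pace and stop on an object; the grip force is fixed at half the most. Time passes only in rows, so rows that repeat a pose let the fingers close. It gives the time, the measured TCP pose, the force and the opening at its end, in the units of the state.
- arm.observe(): the state, without advancing time (a new reading comes with each control period).
- arm.grab_frame(name): name is "scene" or "side" or "wrist"; returns a dict with "frame" (400x640x3 uint8, blue, green, red), "fovy" (degrees; the focal length in pixels is half the picture's height over the tangent of half this angle, whatever the lens; pixels are square), "cx", "cy" (the principal point, pixels), "R" (3x3) and "t" (3): a world point X has camera coordinates R X + t. Camera axes: x right, y down, z forward; pixel columns grow to the right and rows downward; lengths in m; the calibration is good to about 2 mm. A picture is of the moment at which its call begins. There is no depth.
- arm.sign_off(): hands the job in, once; it reports no verdict.
The state is a dict: "time_s": time; "q": joint angles; "dq": joint speeds; "joint_efforts": joint torques, N m; "tool_pos": TCP position; "tool_rot": TCP orientation; "ft_force": force on the tool from outside, world axes, zero at the start; "wrist_torque": the same for the moment, N m; "finger_gap": finger opening in m.
Only numpy, scipy, OpenCV 4.12 (cv2) and the standard library are available. Lean on these libraries where they do the work, as an engineer would, in place of code of your own. Each camera call takes 0.05 s, during which the arm holds its last target.

## Working session

There is one attempt and no reset: what is moved stays moved. The work goes in short steps, Python scripts to look and compute and a shell command to move; the robot and the scene stay as the last step left them, time stands still between calls to the robot, and variables do not carry over. Pictures are saved under pics/ and viewed, and the job is handed in when it is done.

```bash
mkdir -p pics; ls
python3 - <<'E'
from cell import arm
import cv2,numpy as np
s=arm.observe()
print(s['time_s'],s['tool_pos'],s['tool_rot'],s['finger_gap'],arm.tip_reach)
for n in ('scene','side','wrist'):
    f=arm.grab_frame(n); cv2.imwrite(f'pics/{n}0.png',f['frame']); 
    np.savez(f'pics/{n}0.npz',**f)
    print(n,f['fovy'],f['cx'],f['cy'],np.round(f['R'],3).tolist(),np.round(f['t'],3), (-np.array(f['R']).T@f['t']).round(3))
E
```

```text
pics
0.0 [ 6.49536986e-01 -3.96617884e-05  2.43633552e-01] [[-4.41650980e-06  9.99998589e-01 -1.67994949e-03]
 [ 9.99999992e-01  4.19969967e-06 -1.29061034e-04]
 [-1.29053797e-04 -1.67995004e-03 -9.99998581e-01]] 0.08705570731748728 0.022
scene 53.7676615022979 323.01233291425734 197.97568759422512 [[0.263, 0.965, -0.021], [0.557, -0.169, -0.813], [-0.788, 0.202, -0.582]] [-0.137 -0.235  1.234] [ 1.139 -0.158  0.525]
side 51.12018365657751 321.4186843197854 196.2403274952228 [[-0.816, -0.579, -0.005], [-0.316, 0.453, -0.834], [0.485, -0.679, -0.552]] [0.43  0.209 0.739] [0.059 0.656 0.585]
wrist 61.270497561008575 328.2596673722895 197.15488257565045 [[1.0, 0.0, -0.002], [0.0, -0.962, 0.274], [-0.002, -0.274, -0.962]] [-0.65  -0.032  0.391] [0.65  0.077 0.384]
```

View pics/scene0.png

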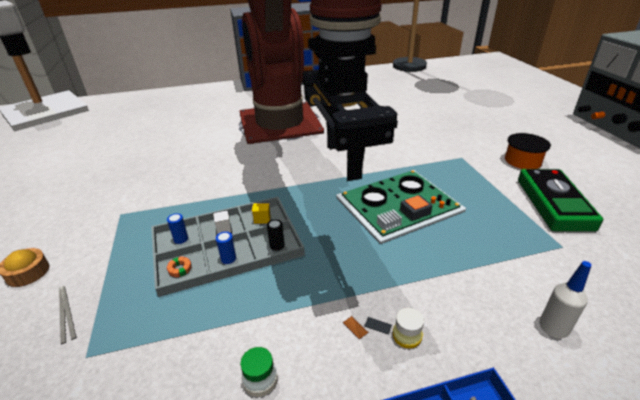

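View pics/side0.png

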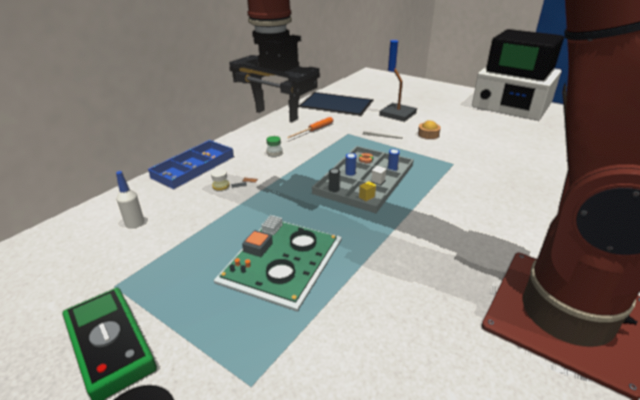

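View pics/wrist0.png

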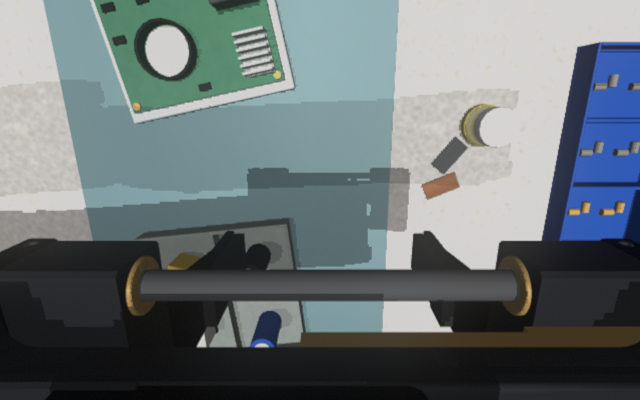

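The scene view shows the blue caps at about (177,228) and (226,247), and the clamps at (374,198) and (411,185). In the side view the caps are at (350,163) and (394,158), and the clamps at (280,271) and (302,241). The wrist view shows one clamp at (165,48) and one cap near (265,330). Next I'll zoom in and measure.

```bash
cat > h.py <<'E'
import numpy as np,cv2
def load(n): return dict(np.load(f'pics/{n}.npz'))
def K(f):
    fl=200/np.tan(np.radians(float(f['fovy']))/2); return np.array([[fl,0,float(f['cx'])],[0,fl,float(f['cy'])],[0,0,1]])
def ray(f,u,v):
    d=f['R'].T@np.linalg.solve(K(f),[u,v,1]); c=-f['R'].T@f['t']; return c,d/np.linalg.norm(d)
def plane(f,u,v,z):
    c,d=ray(f,u,v); return c+d*(z-c[2])/d[2]
def tri(rs):
    A=np.zeros((3,3));b=np.zeros(3)
    for c,d in rs:
        P=np.eye(3)-np.outer(d,d);A+=P;b+=P@c
    X=np.linalg.solve(A,b); return X,[np.linalg.norm((np.eye(3)-np.outer(d,d))@(X-c)) for c,d in rs]
def proj(f,X):
    p=K(f)@(f['R']@np.asarray(X)+f['t']); return p[:2]/p[2]
def blue(f):
    h=cv2.cvtColor(f['frame'],cv2.COLOR_BGR2HSV)
    return cv2.inRange(h,(105,130,40),(130,255,255))
def blobs(m,amin=30):
    n,l,s,c=cv2.connectedComponentsWithStats(m)
    return [(s[i].tolist(),c[i].round(1).tolist()) for i in range(1,n) if s[i][4]>amin]
E
python3 - <<'E'
from h import *
a=load('scene0');b=load('side0');w=load('wrist0')
for n,f in(('scene',a),('side',b),('wrist',w)): print(n,blobs(blue(f)))
s=cv2.resize(a['frame'][160:300,140:480],None,fx=2.3,fy=2.3,interpolation=cv2.INTER_CUBIC)
t=cv2.resize(b['frame'][130:310,210:430],None,fx=3,fy=3,interpolation=cv2.INTER_CUBIC)
cv2.imwrite('pics/zs.png',s);cv2.imwrite('pics/zt.png',t)
E
```

```text
scene [([237, 19, 6, 17, 73], [239.9, 26.8]), ([303, 49, 9, 16, 123], [307.4, 56.7]), ([245, 73, 7, 15, 76], [247.6, 80.0]), ([166, 213, 22, 31, 375], [177.5, 229.2]), ([216, 232, 20, 32, 397], [226.0, 248.8]), ([568, 261, 23, 31, 383], [579.5, 277.0]), ([385, 368, 130, 32, 2130], [463.6, 388.7])]
side [([537, 0, 29, 36, 850], [552.7, 17.7]), ([553, 38, 15, 65, 500], [561.8, 70.3]), ([389, 40, 9, 31, 188], [392.6, 54.4]), ([204, 141, 27, 17, 189], [216.1, 149.4]), ([149, 149, 64, 32, 657], [182.8, 164.9]), ([389, 151, 10, 18, 120], [393.0, 160.3]), ([346, 155, 10, 20, 133], [350.4, 165.0]), ([117, 171, 9, 20, 83], [120.6, 181.1])]
wrist [([559, 43, 81, 201, 10870], [607.7, 152.8]), ([250, 312, 30, 36, 676], [266.5, 329.5])]
```

View pics/zs.png

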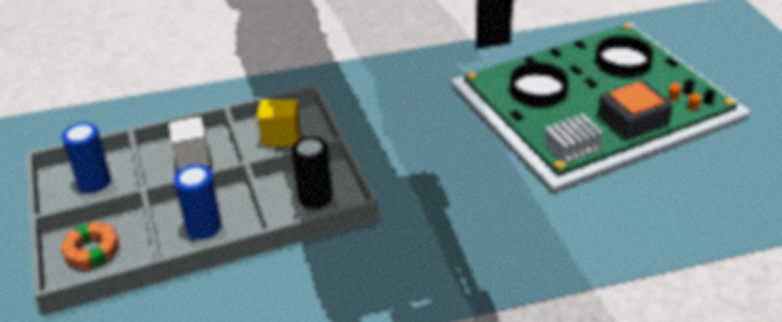

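View pics/zt.png

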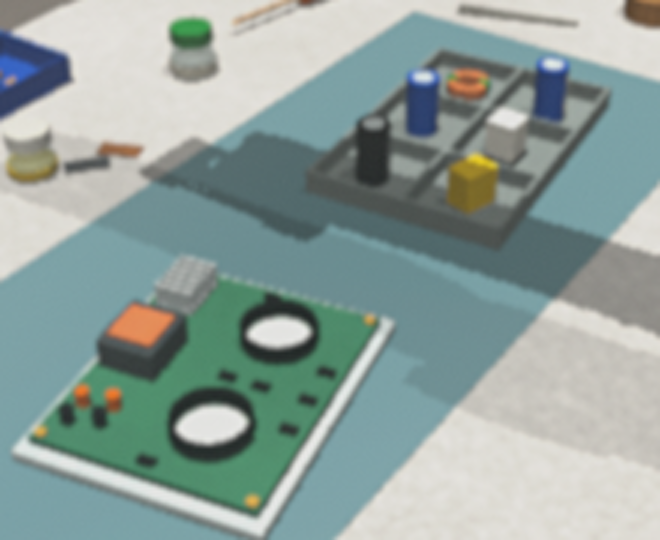

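Run:
```python
from h import *
a=load('scene0');b=load('side0')
def box(s): return s[0]+s[2]/2-.5, s[1]+s[3]/2-.5
B=[x[0] for x in blobs(blue(a)) if 160<x[0][0]<230 and x[0][1]>200]
S=[x[0] for x in blobs(blue(b)) if 340<x[0][0]<400 and x[0][1]>140]
S=[S[0],S[1]] # 394 <-> 177 ; 350<->226
for p,q in zip(B,S):
    X,r=tri([ray(a,*box(p)),ray(b,*box(q))]); print('cap',X.round(4),np.round(r,4), plane(a,*box(p),.0315).round(4),plane(b,*box(q),.0315).round(4))
# rings: white floor components inside board, and dark ring blobs
for n,f,c in (('scene',a,[(374,198),(411,185)]),('side',b,[(302,241),(280,271)])):
    g=cv2.cvtColor(f['frame'],cv2.COLOR_BGR2GRAY); h=cv2.cvtColor(f['frame'],cv2.COLOR_BGR2HSV)
    for (u,v) in c:
        wm=((g>130)&(h[...,1]<60)).astype(np.uint8)*255
        n_,l,s,cc=cv2.connectedComponentsWithStats(wm)
        i=l[v,u]
        dk=((g<62)).astype(np.uint8)*255
        m=np.zeros_like(dk);m[l==i]=255
        m2=m|dk
        m2=cv2.morphologyEx(m2,cv2.MORPH_OPEN,np.ones((5,5),np.uint8))
        n2,l2,s2,c2=cv2.connectedComponentsWithStats(m2)
        j=l2[v,u]
        print(n,'floor',s[i],cc[i].round(1),'ring',s2[j],c2[j].round(1))
        for nm,bb in(('floor',s[i]),('ring',s2[j])):
            print('  ',nm,[plane(f,*box(bb),z)[:2].round(4).tolist() for z in(.016,.0235,.031)])
```

```text
cap [ 0.4872 -0.288   0.0322] [0.0007 0.0007] [ 0.4852 -0.2887  0.0315] [ 0.4876 -0.2879  0.0315]
cap [ 0.5706 -0.1988  0.0309] [0.001 0.001] [ 0.5702 -0.1995  0.0315] [ 0.5699 -0.1962  0.0315]
scene floor [364 193  20   8 125] [373.9 196.4] ring [366 193  17  14 180] [373.4 198.9]
   floor [[0.4774, 0.1278], [0.4872, 0.1235], [0.4969, 0.1193]]
   ring [[0.4884, 0.1247], [0.498, 0.1205], [0.5075, 0.1163]]
scene floor [402 181  19   7 102] [410.8 184.1] ring [404 181  15  13 154] [410.7 186.9]
   floor [[0.4559, 0.2285], [0.466, 0.2228], [0.476, 0.2171]]
   ring [[0.4672, 0.2231], [0.4771, 0.2175], [0.487, 0.2119]]
side floor [292 235  22  11 178] [302.6 240.3] ring [293 236  20  10 171] [302.5 240.4]
   floor [[0.4935, 0.1173], [0.4878, 0.1244], [0.482, 0.1315]]
   ring [[0.4925, 0.1186], [0.4868, 0.1257], [0.481, 0.1328]]
side floor [268 265  25  13 248] [280.1 271. ] ring [269 265  23  13 244] [280. 271.]
   floor [[0.4719, 0.2171], [0.4665, 0.2229], [0.461, 0.2287]]
   ring [[0.4719, 0.2171], [0.4665, 0.2229], [0.461, 0.2287]]
```

Two-view agreement is good. Caps are at (0.487,-0.288) and (0.571,-0.199), and clamps at (0.4875,0.124) and (0.466,0.223), 101 mm apart. I'll hover over the first cap and check.

```bash
python3 -m jog '[[[-4.06,-7.2,-2.6],0,0.66],[[-4.06,-7.2,-2.6],0,0.66],[[-4.06,-7.2,-2.6],0,0.66],[[-4.06,-7.2,-2.6],0,0.66],[[-4.06,-7.2,-2.6],0,0.66],[[-4.06,-7.2,-2.6],0,0.66],[[-4.06,-7.2,-2.6],0,0.66],[[-4.06,-7.2,-2.6],0,0.66],[[-4.06,-7.2,-2.6],0,0.66],[[-4.06,-7.2,-2.6],0,0.66],[[-4.06,-7.2,-2.6],0,0.66],[[-4.06,-7.2,-2.6],0,0.66]]'
cat > look.py <<'E'
import sys
from cell import arm
from h import *
tag=sys.argv[1]
s=arm.observe(); print(s['time_s'],s['tool_pos'].round(4) if hasattr(s['tool_pos'],'round') else s['tool_pos'],np.round(s['ft_force'],1),s['finger_gap'])
print(np.round(s['tool_rot'],3).tolist())
ims=[]
for n in sys.argv[2:]:
    f=arm.grab_frame(n); np.savez(f'pics/{n}_{tag}.npz',**f); cv2.imwrite(f'pics/{n}_{tag}.png',f['frame'])
    print(n,blobs(blue(f),60))
E
python3 look.py h1 wrist scene side
```

```text
time_s: 1.35
tool_pos: [0.4882, -0.2869, 0.1401]
tool_rot: [[-0.002, 1.0, -0.001], [1.0, 0.002, -0.0], [-0.0, -0.001, -1.0]]
ft_force: [-0.4, 0.5, 0.6]
finger_gap: 0.0575
1.35 [ 0.4882 -0.2869  0.1401] [-0.4  0.5  0.6] 0.05745550442361282
[[-0.002, 1.0, -0.001], [1.0, 0.002, -0.0], [-0.0, -0.001, -1.0]]
wrist [([442, 57, 48, 48, 938], [464.1, 80.0]), ([310, 194, 41, 40, 622], [330.5, 212.6])]
scene [([312, 12, 23, 18, 361], [322.7, 20.6]), ([237, 19, 5, 17, 64], [239.6, 26.3]), ([299, 50, 13, 16, 190], [305.1, 57.0]), ([314, 64, 21, 16, 293], [323.8, 71.5]), ([166, 213, 22, 31, 392], [177.4, 229.4]), ([216, 232, 20, 32, 403], [226.0, 249.0]), ([567, 261, 24, 31, 384], [579.5, 276.9]), ([385, 368, 130, 32, 2131], [463.6, 388.7])]
side [([537, 0, 62, 105, 3730], [570.0, 40.4]), ([204, 141, 27, 17, 170], [215.6, 149.5]), ([149, 149, 64, 32, 635], [182.5, 165.0]), ([389, 153, 9, 16, 116], [392.8, 160.9]), ([346, 155, 10, 20, 131], [350.3, 165.0]), ([117, 171, 9, 20, 82], [120.6, 181.2])]
```

View pics/wrist_h1.png

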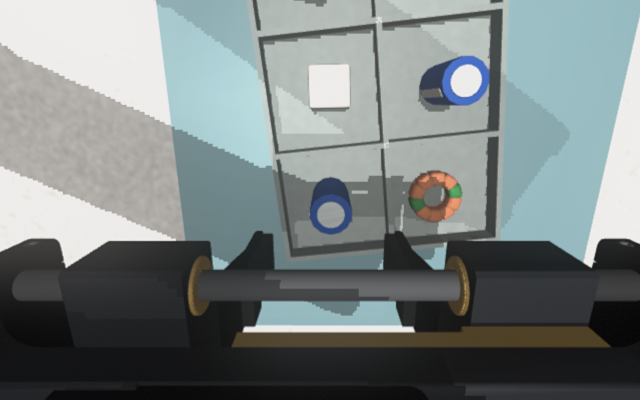

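Run:
```python
from h import *
w=load('wrist_h1')
# expected cap pixel box centre for estimates
for X in([.4872,-.288],[.5706,-.1988]):
    for z in(.004,.0315,.059): print(X,z,proj(w,[*X,z]).round(1))
g=cv2.cvtColor(w['frame'],cv2.COLOR_BGR2GRAY)
m=(blue(w)>0)
h=cv2.cvtColor(w['frame'],cv2.COLOR_BGR2HSV)
al=((g>120)&(h[...,1]<60)).astype(np.uint8)*255
print(blobs(al,100))
```

```text
[0.4872, -0.288] 0.004 [326.8 196. ]
[0.4872, -0.288] 0.0315 [326.7 205.6]
[0.4872, -0.288] 0.059 [326.5 217.4]
[0.5706, -0.1988] 0.004 [434.2  85.8]
[0.5706, -0.1988] 0.0315 [446.   84.1]
[0.5706, -0.1988] 0.059 [460.8  82. ]
[([0, 0, 640, 270, 125797], [307.0, 120.2]), ([263, 30, 117, 121, 11530], [322.9, 90.3]), ([451, 64, 31, 33, 796], [465.7, 80.4]), ([317, 202, 28, 26, 561], [330.5, 214.5]), ([295, 217, 90, 30, 1611], [341.2, 231.7]), ([412, 242, 35, 28, 449], [435.1, 254.7]), ([243, 301, 172, 32, 4220], [327.3, 318.5])]
```

The wrist view shows the aluminium tops at (330.5,214.5) and (465.7,80.4). The white relay, the coil and the bin walls are nearly square to the jaws.

Run:
```python
from h import *
w=load('wrist_h1')
print(plane(w,330.5,214.5,.059),plane(w,465.7,80.4,.059))
```

```text
[ 0.48999711 -0.28585461  0.059     ] [ 0.57353341 -0.19785451  0.059     ]
```

```bash
python3 -m jog '[[[0,0,-0.5],0,0.66],[[0,0,-1.0],0,0.66],[[0,0,-1.5],0,0.66],[[0,0,-2.0],0,0.66],[[0,0,-2.25],0,0.66],[[0,0,-2.25],0,0.66],[[0,0,-2.25],0,0.66],[[0,0,-2.25],0,0],[[0,0,-2.25],0,0],[[0,0,-2.25],0,0],[[0,0,-2.25],0,0],[[0,0,-2.25],0,0],[[0,0,-2.25],0,0],[[0,0,-2.25],0,0]]'; python3 look.py g1 scene side
```

```text
time_s: 2.9
tool_pos: [0.4879, -0.2876, 0.0503]
tool_rot: [[-0.001, 1.0, -0.001], [1.0, 0.001, -0.0], [-0.0, -0.001, -1.0]]
ft_force: [-0.6, 0.8, 4.5]
finger_gap: 0.0293
2.9 [ 0.4879 -0.2876  0.0503] [-0.6  0.8  4.5] 0.029308804730997628
[[-0.001, 1.0, -0.001], [1.0, 0.001, -0.0], [-0.0, -0.001, -1.0]]
scene [([312, 12, 23, 18, 360], [322.6, 20.6]), ([237, 19, 5, 17, 62], [239.5, 26.4]), ([299, 50, 13, 16, 186], [305.2, 57.0]), ([314, 64, 21, 16, 292], [323.8, 71.5]), ([173, 226, 15, 18, 124], [181.2, 236.6]), ([216, 232, 20, 32, 404], [226.0, 248.9]), ([567, 261, 24, 31, 382], [579.5, 276.9]), ([385, 368, 130, 32, 2130], [463.6, 388.7])]
side [([537, 0, 44, 103, 2030], [560.7, 36.6]), ([204, 141, 27, 17, 165], [215.3, 149.6]), ([149, 149, 64, 32, 610], [182.5, 165.2]), ([389, 151, 9, 19, 119], [393.0, 160.8]), ([346, 155, 10, 20, 135], [350.4, 165.1]), ([117, 171, 8, 20, 81], [120.5, 181.0])]
```

```bash
python3 -m jog '[[[0,0,0.3],0,0],[[0,0,1.0],0,0],[[0,0,1.8],0,0],[[0,0,2.25],0,0],[[0,0,2.25],0,0],[[0,0,2.25],0,0],[[0,0,2.25],0,0]]'; python3 look.py l1 scene wrist
```

```text
time_s: 3.7
tool_pos: [0.4871, -0.2872, 0.1391]
tool_rot: [[-0.001, 1.0, -0.002], [1.0, 0.001, 0.001], [0.001, -0.002, -1.0]]
ft_force: [0.2, 0.3, -1.2]
finger_gap: 0.0294
3.7 [ 0.4871 -0.2872  0.1391] [ 0.2  0.3 -1.2] 0.02941281489833189
[[-0.001, 1.0, -0.002], [1.0, 0.001, 0.001], [0.001, -0.002, -1.0]]
scene [([312, 12, 23, 18, 364], [322.7, 20.6]), ([237, 19, 5, 17, 63], [239.6, 26.2]), ([299, 50, 13, 16, 190], [305.1, 57.1]), ([314, 64, 21, 16, 296], [323.9, 71.5]), ([162, 183, 15, 25, 165], [170.1, 198.4]), ([216, 232, 20, 32, 404], [225.9, 248.9]), ([568, 261, 23, 31, 382], [579.5, 277.0]), ([385, 368, 130, 32, 2130], [463.6, 388.7])]
wrist [([444, 56, 48, 48, 950], [466.6, 79.2]), ([296, 215, 65, 55, 2437], [327.7, 243.8]), ([309, 301, 39, 8, 220], [328.2, 303.6])]
```

View pics/scene_l1.png

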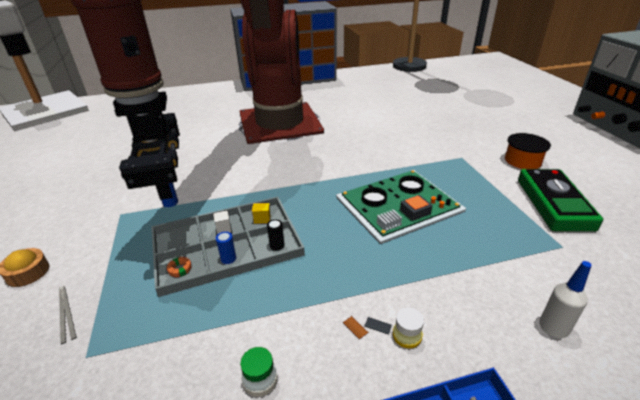

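View pics/wrist_l1.png

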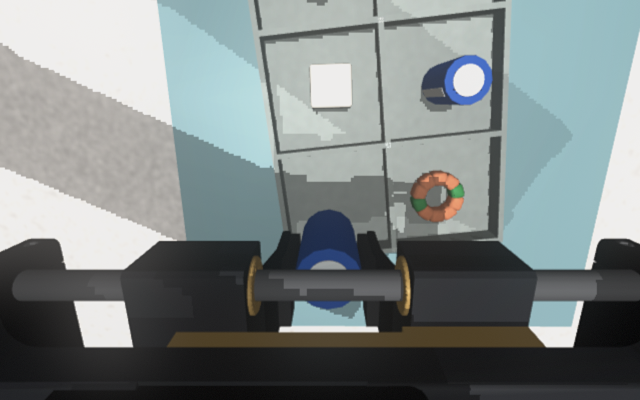

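The cap is held: the scene view shows blue at (170,198), and the wrist view shows its lower edge at row ~211, col 328. I'll work out its offset in the grip.

Run:
```python
from h import *
w=load('wrist_l1')
col=blue(w)[:,328]; g=w['frame'][200:225,328].tolist(); print([(i+200,x) for i,x in enumerate(g)][:20])
zb=.1391-.0463
for r in(209,210,211,212): print(r,plane(w,328,r,zb).round(4))
print(proj(w,[.4871,-.2872+.015,zb]),proj(w,[.4871,-.2872,zb]))
```

```text
[(200, [110, 113, 108]), (201, [110, 112, 108]), (202, [110, 113, 108]), (203, [110, 112, 108]), (204, [110, 112, 108]), (205, [109, 112, 107]), (206, [109, 113, 108]), (207, [109, 112, 108]), (208, [104, 106, 101]), (209, [89, 82, 76]), (210, [78, 53, 41]), (211, [78, 51, 40]), (212, [77, 51, 39]), (213, [76, 50, 38]), (214, [77, 50, 38]), (215, [77, 50, 37]), (216, [78, 50, 39]), (217, [78, 50, 38]), (218, [77, 49, 37]), (219, [76, 48, 37])]
209 [ 0.4872 -0.2708  0.0928]
210 [ 0.4872 -0.2715  0.0928]
211 [ 0.4872 -0.2721  0.0928]
212 [ 0.4872 -0.2727  0.0928]
[327.86335881 211.22717822] [327.84360266 235.26056636]
```

```bash
python3 -m jog '[[[-0.5,12.74,0],0,0],[[-0.5,12.74,0],0,0],[[-0.5,12.74,0],0,0],[[-0.5,12.74,0],0,0],[[-0.5,12.74,0],0,0],[[-0.5,12.74,0],0,0],[[-0.5,12.74,0],0,0],[[-0.5,12.74,0],0,0],[[-0.5,12.74,0],0,0],[[-0.5,12.74,0],0,0],[[-0.5,12.74,0],0,0],[[-0.5,12.74,0],0,0],[[-0.5,12.74,0],0,0],[[-0.5,12.74,0],0,0],[[-0.5,12.74,0],0,0],[[-0.5,12.74,0],0,0]]'; python3 look.py p1 wrist side scene
python3 - <<'E'
from h import *
w=load('wrist_p1')
s=w['frame']; cv2.imwrite('pics/wp1.png',s)
a=load('side_p1');b=load('scene_p1')
cv2.imwrite('pics/ap1.png',np.hstack([cv2.resize(a['frame'][180:330,200:350],(390,390)),cv2.resize(b['frame'][110:260,330:480],(390,390))]))
E
```

```text
time_s: 5.4
tool_pos: [0.4675, 0.2213, 0.1391]
tool_rot: [[0.001, 1.0, -0.002], [1.0, -0.001, 0.0], [0.0, -0.002, -1.0]]
ft_force: [0.2, -0.8, -0.8]
finger_gap: 0.0293
5.4 [0.4675 0.2213 0.1391] [ 0.2 -0.8 -0.8] 0.029292224734617553
[[0.001, 1.0, -0.002], [1.0, -0.001, 0.0], [0.0, -0.002, -1.0]]
wrist [([296, 221, 65, 49, 2202], [328.7, 246.5]), ([308, 301, 40, 9, 234], [327.2, 303.7])]
side [([537, 0, 67, 106, 4060], [571.6, 41.4]), ([389, 40, 9, 31, 188], [392.6, 54.4]), ([149, 141, 83, 40, 1139], [196.1, 159.6]), ([346, 155, 10, 20, 133], [350.4, 165.0]), ([117, 172, 9, 19, 73], [120.4, 180.8]), ([268, 216, 16, 32, 292], [274.8, 234.4])]
scene [([312, 12, 23, 18, 361], [322.6, 20.6]), ([306, 50, 6, 15, 87], [308.5, 57.1]), ([314, 64, 21, 16, 295], [323.8, 71.5]), ([410, 131, 11, 29, 184], [413.7, 147.2]), ([216, 232, 20, 32, 399], [225.9, 248.8]), ([567, 261, 24, 31, 383], [579.4, 277.0]), ([385, 368, 130, 32, 2131], [463.6, 388.7])]
```

View pics/wp1.png

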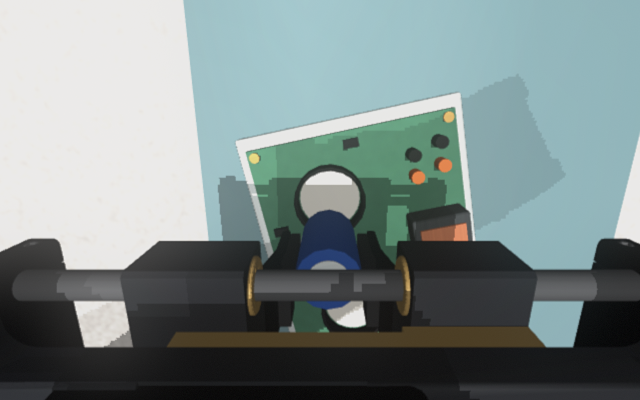

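View pics/ap1.png

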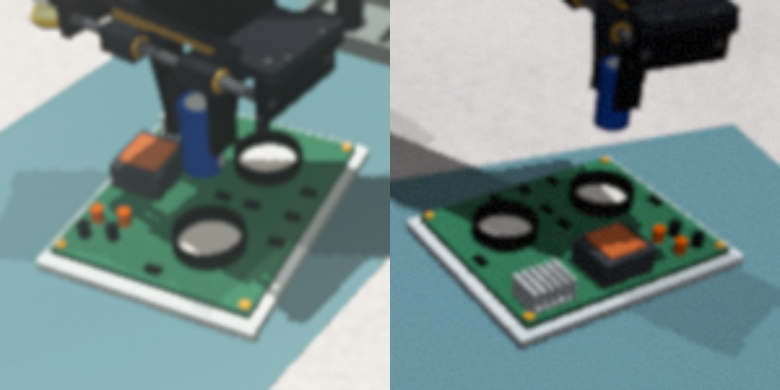

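The wrist view shows clamp_2's ring centred near (330,197), with the held cap's lower edge at row ~211, so the cap lies just in front of and above the clamp. I'll cross-check the clamp position from this view.

Run:
```python
from h import *
w=load('wrist_p1')
f=w['frame'][120:290,230:430].copy()
t=np.linspace(0,2*np.pi,73)
f=cv2.resize(f,None,fx=4,fy=4,interpolation=cv2.INTER_NEAREST)[:600]
def draw(c,r,z,col):
    for q in t:
        u=(proj(w,[c[0]+r*np.cos(q),c[1]+r*np.sin(q),z])-[230,120])*4+2
        cv2.circle(f,tuple(int(x) for x in u),1,col,-1)
c=(.4664,.2229)
draw(c,.028,.031,(0,0,255));draw(c,.025,.031,(0,255,255));draw(c,.025,.016,(255,0,255))
draw((.4675,.2213),.015,.1391-.0463,(0,255,0))
cv2.imwrite('pics/ov1.png',f)
```

```text
(no output)
```

View pics/ov1.png

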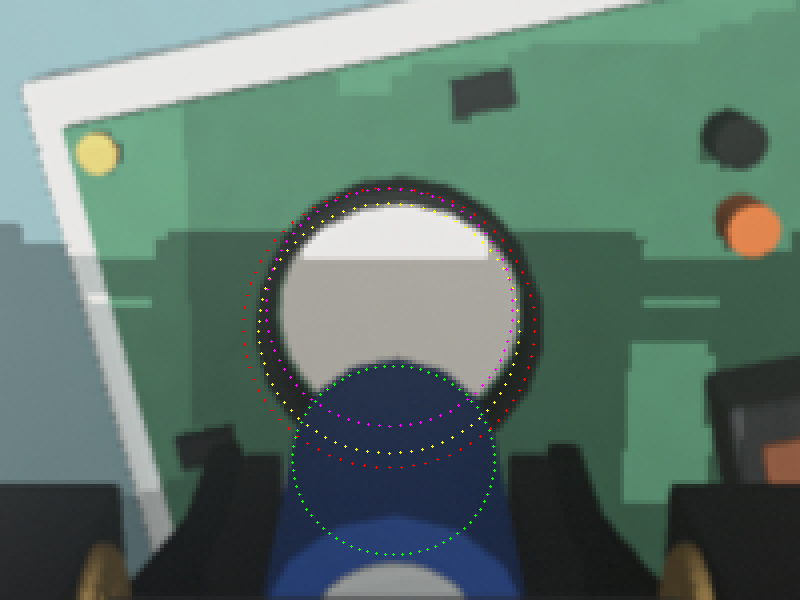

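Clamp x reads about 1.5 mm higher in the wrist view, giving ~0.4675, where the tool already is. In y it agrees. Now descending slowly.

```bash
python3 -m jog '[[[0,0.02,-0.5],0,0],[[0,0.02,-1.0],0,0],[[0,0.02,-1.4],0,0],[[0,0.02,-1.65],0,0],[[0,0.02,-1.78],0,0],[[0,0.02,-1.84],0,0],[[0,0.02,-1.87],0,0],[[0,0.02,-1.88],0,0],[[0,0.02,-1.88],0,0],[[0,0.02,-1.88],0,0]]'
```

```text
time_s: 6.55
tool_pos: [0.4676, 0.2229, 0.0643]
tool_rot: [[-0.0, 1.0, -0.002], [1.0, 0.0, 0.001], [0.001, -0.002, -1.0]]
ft_force: [0.7, -0.4, -0.2]
finger_gap: 0.0292
```

```bash
python3 -m jog '[[[0,0,-0.02],0,0],[[0,0,-0.04],0,0],[[0,0,-0.05],0,0],[[0,0,-0.05],0,0]]'; python3 look.py q1 side scene wrist
python3 - <<'E'
import cv2,numpy as np
from h import *
a=load('side_q1');b=load('scene_q1')
cv2.imwrite('pics/aq1.png',np.hstack([cv2.resize(a['frame'][200:330,220:350],(390,390)),cv2.resize(b['frame'][130:260,330:460],(390,390))]))
E
```

```text
time_s: 6.95
tool_pos: [0.4675, 0.2229, 0.0623]
tool_rot: [[-0.0, 1.0, -0.002], [1.0, 0.0, 0.001], [0.001, -0.002, -1.0]]
ft_force: [-0.7, -0.0, -1.0]
finger_gap: 0.0292
6.95 [0.4675 0.2229 0.0623] [-0.7 -0.  -1. ] 0.02915886533223389
[[-0.0, 1.0, -0.002], [1.0, 0.0, 0.001], [0.001, -0.002, -1.0]]
side [([537, 0, 44, 104, 2363], [562.4, 39.0]), ([389, 40, 9, 31, 187], [392.6, 54.4]), ([149, 141, 83, 40, 955], [194.1, 159.9]), ([346, 155, 10, 20, 131], [350.3, 165.0]), ([117, 171, 8, 20, 74], [120.3, 180.7]), ([271, 250, 14, 28, 220], [276.8, 265.8])]
scene [([312, 12, 23, 18, 364], [322.7, 20.6]), ([306, 50, 6, 15, 80], [308.7, 57.1]), ([314, 64, 21, 16, 292], [323.9, 71.5]), ([405, 162, 13, 26, 174], [410.0, 177.4]), ([216, 232, 20, 32, 403], [226.0, 248.8]), ([567, 261, 24, 31, 384], [579.5, 277.0]), ([385, 368, 130, 32, 2129], [463.6, 388.7])]
wrist [([296, 211, 65, 59, 2664], [328.1, 241.9]), ([307, 301, 43, 9, 267], [328.2, 304.1])]
```

View pics/aq1.png

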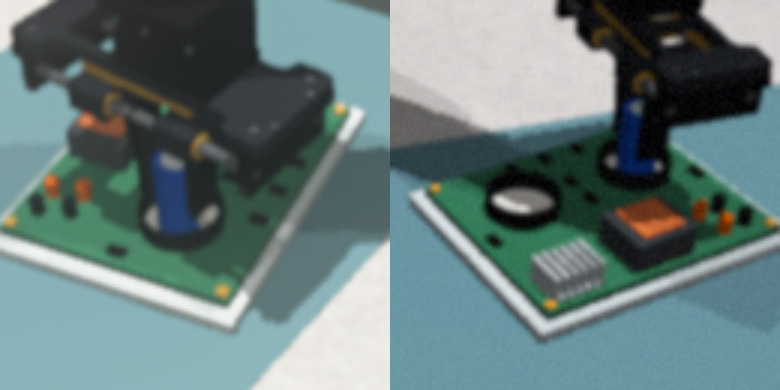

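View pics/wrist_q1.png

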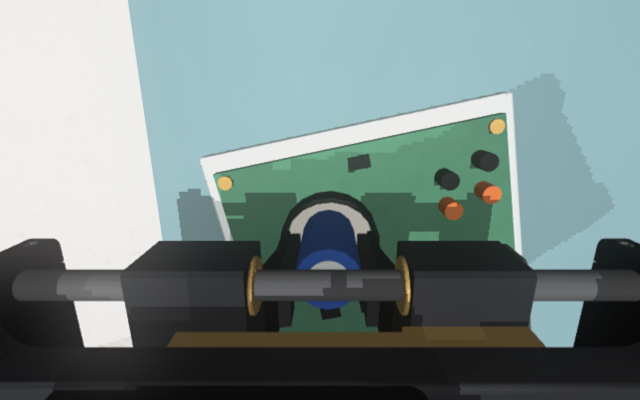

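The cap sits centred inside the ring: white floor shows on both sides in the wrist view around (330,215). There's no contact force yet, so I'll ease down.

```bash
python3 -m jog '[[[0,0,-0.01],0,0],[[0,0,-0.02],0,0],[[0,0,-0.02],0,0]]'
```

```text
time_s: 7.4
tool_pos: [0.4676, 0.2229, 0.0623]
tool_rot: [[-0.0, 1.0, -0.002], [1.0, 0.0, 0.001], [0.001, -0.002, -1.0]]
ft_force: [-2.4, -1.5, 8.9]
finger_gap: 0.0292
```

Contact shows at 8.9 N, so the cap is on the floor. Releasing and going up.

```bash
python3 -m jog '[[[0,0,0],0,0],[[0,0,0],0,0.66],[[0,0,0],0,0.66],[[0,0,0],0,0.66],[[0,0,0],0,0.66],[[0,0,0],0,0.66],[[0,0,0],0,0.66],[[0,0,0.4],0,0.66],[[0,0,1.0],0,0.66],[[0,0,1.9],0,0.66],[[0,0,1.95],0,0.66],[[0,0,1.95],0,0.66]]'; python3 look.py r1 wrist
```

```text
time_s: 8.6
tool_pos: [0.4682, 0.2233, 0.1412]
tool_rot: [[-0.0, 1.0, 0.0], [1.0, 0.0, 0.002], [0.002, 0.0, -1.0]]
ft_force: [-0.3, 0.3, 0.2]
finger_gap: 0.0574
8.6 [0.4682 0.2233 0.1412] [-0.3  0.3  0.2] 0.05743551978160495
[[-0.0, 1.0, 0.0], [1.0, 0.0, 0.002], [0.002, 0.0, -1.0]]
wrist [([305, 197, 45, 43, 829], [327.7, 217.0])]
```

View pics/wrist_r1.png

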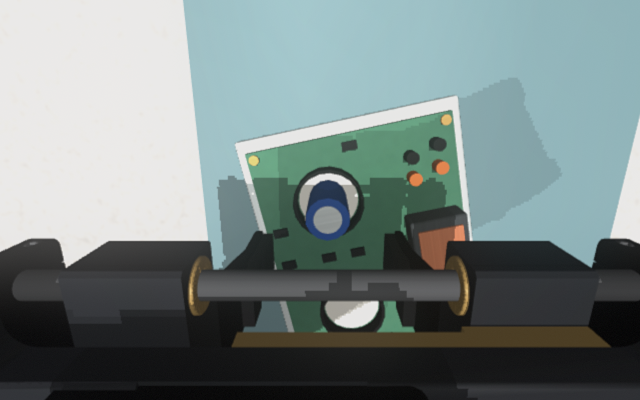

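The first cap stands upright inside clamp_2, its top at (327,218). Moving to the second cap.

```bash
python3 -m jog '[[[2.6,-10.55,0],0,0.66],[[2.6,-10.55,0],0,0.66],[[2.6,-10.55,0],0,0.66],[[2.6,-10.55,0],0,0.66],[[2.6,-10.55,0],0,0.66],[[2.6,-10.55,0],0,0.66],[[2.6,-10.55,0],0,0.66],[[2.6,-10.55,0],0,0.66],[[2.6,-10.55,0],0,0.66],[[2.6,-10.55,0],0,0.66],[[2.6,-10.55,0],0,0.66],[[2.6,-10.55,0],0,0.66],[[2.6,-10.55,0],0,0.66],[[2.6,-10.55,0],0,0.66],[[2.6,-10.55,0],0,0.66]]'; python3 look.py h2 wrist
python3 - <<'E'
from h import *
w=load('wrist_h2')
g=cv2.cvtColor(w['frame'],cv2.COLOR_BGR2GRAY);h=cv2.cvtColor(w['frame'],cv2.COLOR_BGR2HSV)
for s,c in blobs(((g>120)&(h[...,1]<60)).astype(np.uint8)*255,300):
    print(s,c,plane(w,*c,.059)[:2].round(4))
E
```

```text
time_s: 10.15
tool_pos: [0.5716, -0.1984, 0.1402]
tool_rot: [[-0.001, 1.0, -0.001], [1.0, 0.001, 0.001], [0.001, -0.001, -1.0]]
ft_force: [-0.9, -0.7, 0.4]
finger_gap: 0.0574
10.15 [ 0.5716 -0.1984  0.1402] [-0.9 -0.7  0.4] 0.05741708795481185
[[-0.001, 1.0, -0.001], [1.0, 0.001, 0.001], [0.001, -0.001, -1.0]]
wrist [([310, 195, 42, 39, 624], [330.6, 213.5])]
[0, 0, 640, 270, 126119] [327.1, 121.1] [ 0.571  -0.1341]
[254, 18, 119, 124, 9777] [315.0, 81.4] [ 0.5635 -0.11  ]
[300, 55, 32, 34, 853] [315.6, 71.4] [ 0.5639 -0.1042]
[317, 203, 28, 26, 556] [330.6, 215.5] [ 0.5735 -0.198 ]
[342, 217, 37, 17, 436] [362.8, 224.9] [ 0.596  -0.2049]
[289, 222, 34, 17, 382] [302.5, 229.9] [ 0.5538 -0.2087]
[244, 301, 52, 31, 943] [274.7, 315.5] [ 0.5314 -0.278 ]
[296, 301, 89, 24, 1230] [337.7, 312.9] [ 0.5791 -0.2757]
[369, 301, 45, 31, 441] [394.0, 320.0] [ 0.6219 -0.2818]
```

View pics/wrist_h2.png

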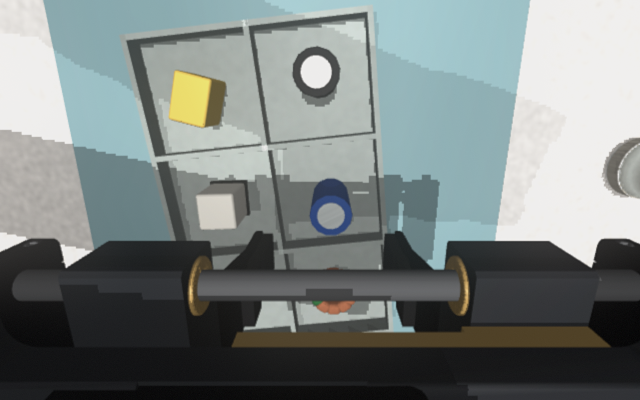

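The second cap's top at (330.6,215.5) has the same offset as before the first grasp. The relay's edge (col 236) is ~60 mm away, so it's clear of the fingers. Descending and gripping.

```bash
python3 -m jog '[[[0.02,0,-0.5],0,0.66],[[0.02,0,-1.0],0,0.66],[[0.02,0,-1.5],0,0.66],[[0.02,0,-2.0],0,0.66],[[0.02,0,-2.25],0,0.66],[[0.02,0,-2.25],0,0.66],[[0.02,0,-2.25],0,0.66],[[0.02,0,-2.25],0,0],[[0.02,0,-2.25],0,0],[[0.02,0,-2.25],0,0],[[0.02,0,-2.25],0,0],[[0.02,0,-2.25],0,0],[[0.02,0,-2.25],0,0],[[0.02,0,-2.25],0,0]]' && python3 -m jog '[[[0,0,0.3],0,0],[[0,0,1.0],0,0],[[0,0,1.8],0,0],[[0,0,2.25],0,0],[[0,0,2.25],0,0],[[0,0,2.25],0,0],[[0,0,2.25],0,0]]'; python3 look.py l2 wrist;  python3 - <<'E'
from h import *
w=load('wrist_l2'); print([(i,w['frame'][i,328].tolist()) for i in range(205,216)])
E
```

```text
time_s: 11.6
tool_pos: [0.5726, -0.1986, 0.0505]
tool_rot: [[-0.001, 1.0, -0.001], [1.0, 0.001, 0.001], [0.001, -0.001, -1.0]]
ft_force: [0.2, 0.9, 3.1]
finger_gap: 0.029
time_s: 12.3
tool_pos: [0.5718, -0.1984, 0.1393]
tool_rot: [[-0.001, 1.0, -0.003], [1.0, 0.001, 0.001], [0.001, -0.003, -1.0]]
ft_force: [0.1, -0.3, -0.2]
finger_gap: 0.0293
12.3 [ 0.5718 -0.1984  0.1393] [ 0.1 -0.3 -0.2] 0.029344922895948065
[[-0.001, 1.0, -0.003], [1.0, 0.001, 0.001], [0.001, -0.003, -1.0]]
wrist [([297, 213, 63, 57, 2432], [328.5, 244.5]), ([306, 301, 45, 9, 289], [327.8, 304.3])]
[(205, [105, 108, 104]), (206, [105, 107, 103]), (207, [105, 108, 103]), (208, [105, 107, 102]), (209, [104, 107, 102]), (210, [104, 107, 102]), (211, [96, 92, 86]), (212, [80, 55, 45]), (213, [77, 50, 38]), (214, [77, 49, 38]), (215, [77, 49, 38])]
```

```bash
python3 -m jog '[[[-2.08,8.06,0],0,0],[[-2.08,8.06,0],0,0],[[-2.08,8.06,0],0,0],[[-2.08,8.06,0],0,0],[[-2.08,8.06,0],0,0],[[-2.08,8.06,0],0,0],[[-2.08,8.06,0],0,0],[[-2.08,8.06,0],0,0],[[-2.08,8.06,0],0,0],[[-2.08,8.06,0],0,0],[[-2.08,8.06,0],0,0],[[-2.08,8.06,0],0,0]]'; python3 look.py p2 wrist
python3 - <<'E'
from h import *
w=load('wrist_p2')
f=w['frame'][120:290,230:430].copy()
t=np.linspace(0,2*np.pi,73)
f=cv2.resize(f,None,fx=4,fy=4,interpolation=cv2.INTER_NEAREST)[:600]
def draw(c,r,z,col):
    for q in t:
        u=(proj(w,[c[0]+r*np.cos(q),c[1]+r*np.sin(q),z])-[230,120])*4+2
        cv2.circle(f,tuple(int(x) for x in u),1,col,-1)
c=(.4885,.1240)
draw(c,.028,.031,(0,0,255));draw(c,.025,.031,(0,255,255));draw(c,.025,.016,(255,0,255))
cv2.imwrite('pics/ov2.png',f)
E
```

```text
time_s: 13.55
tool_pos: [0.4888, 0.1229, 0.139]
tool_rot: [[0.001, 1.0, -0.003], [1.0, -0.001, 0.001], [0.001, -0.003, -1.0]]
ft_force: [-0.0, -1.2, -0.3]
finger_gap: 0.0293
13.55 [0.4888 0.1229 0.139 ] [-0.  -1.2 -0.3] 0.029270836715454805
[[0.001, 1.0, -0.003], [1.0, -0.001, 0.001], [0.001, -0.003, -1.0]]
wrist [([266, 27, 52, 57, 1183], [291.8, 54.8]), ([297, 220, 63, 50, 2243], [328.2, 246.7]), ([306, 301, 46, 9, 298], [327.9, 304.5])]
```

View pics/ov2.png

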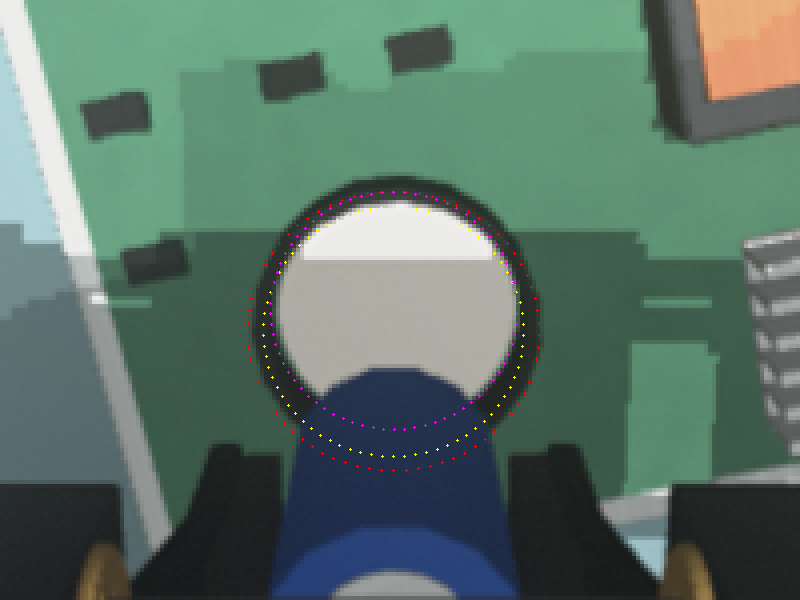

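The predicted ring lies on clamp_1's ring, centred near (329,200) in the full frame, within ~1 mm. Descending.

```bash
python3 -m jog '[[[0,0.03,-0.5],0,0],[[0,0.03,-1.0],0,0],[[0,0.03,-1.4],0,0],[[0,0.03,-1.65],0,0],[[0,0.03,-1.78],0,0],[[0,0.03,-1.84],0,0],[[0,0.03,-1.88],0,0],[[0,0.03,-1.9],0,0],[[0,0.03,-1.9],0,0],[[0,0.03,-1.9],0,0]]'; python3 look.py q2 wrist
```

```text
time_s: 14.6
tool_pos: [0.489, 0.1244, 0.0634]
tool_rot: [[0.0, 1.0, -0.003], [1.0, -0.0, 0.001], [0.001, -0.003, -1.0]]
ft_force: [-0.1, 0.1, -0.3]
finger_gap: 0.0292
14.6 [0.489  0.1244 0.0634] [-0.1  0.1 -0.3] 0.02922361705267235
[[0.0, 1.0, -0.003], [1.0, -0.0, 0.001], [0.001, -0.003, -1.0]]
wrist [([229, 0, 81, 77, 2606], [269.5, 38.0]), ([297, 213, 63, 57, 2583], [328.2, 243.0]), ([305, 301, 47, 9, 307], [327.7, 304.5])]
```

View pics/wrist_q2.png

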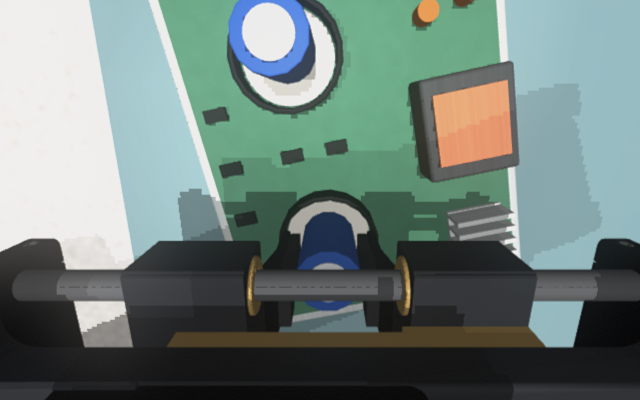

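The cap is centred inside clamp_1, with floor visible on both sides around (330,215), and the first cap still stands at (270,38). Easing down to contact.

```bash
python3 -m jog '[[[0,0,-0.02],0,0],[[0,0,-0.03],0,0],[[0,0,-0.03],0,0]]'
```

```text
time_s: 14.95
tool_pos: [0.4891, 0.1245, 0.0624]
tool_rot: [[0.0, 1.0, -0.002], [1.0, -0.0, 0.001], [0.001, -0.002, -1.0]]
ft_force: [-1.3, 0.0, 3.6]
finger_gap: 0.0294
```

```bash
python3 -m jog '[[[0,0,-0.01],0,0],[[0,0,-0.01],0,0],[[0,0,-0.01],0,0.66],[[0,0,-0.01],0,0.66],[[0,0,-0.01],0,0.66],[[0,0,-0.01],0,0.66],[[0,0,-0.01],0,0.66],[[0,0,-0.01],0,0.66],[[0,0,0.4],0,0.66],[[0,0,1.0],0,0.66],[[0,0,1.9],0,0.66],[[0,0,2.5],0,0.66],[[0,0,2.5],0,0.66]]' && python3 -m jog '[[[1,-3,1],0,0.66],[[2,-5,2],0,0.66],[[2,-5,2],0,0.66],[[2,-5,2],0,0.66],[[2,-5,2],0,0.66],[[2,-5,2],0,0.66]]'; python3 look.py z wrist side scene
python3 - <<'E'
from h import *
a=load('side_z');b=load('scene_z')
cv2.imwrite('pics/az.png',np.hstack([cv2.resize(a['frame'][200:330,220:350],(390,390)),cv2.resize(b['frame'][130:260,330:460],(390,390))]))
E
```

```text
time_s: 16.25
tool_pos: [0.491, 0.1251, 0.166]
tool_rot: [[0.0, 1.0, 0.003], [1.0, -0.0, 0.003], [0.003, 0.003, -1.0]]
ft_force: [0.0, -0.3, -0.4]
finger_gap: 0.0572
time_s: 16.85
tool_pos: [0.5722, -0.0803, 0.2468]
tool_rot: [[0.007, 1.0, 0.005], [1.0, -0.007, 0.001], [0.001, 0.005, -1.0]]
ft_force: [-0.2, 0.6, -1.1]
finger_gap: 0.0574
16.85 [ 0.5722 -0.0803  0.2468] [-0.2  0.6 -1.1] 0.05739906412646647
[[0.007, 1.0, 0.005], [1.0, -0.007, 0.001], [0.001, 0.005, -1.0]]
wrist []
side [([537, 0, 68, 106, 4379], [573.2, 42.2]), ([389, 40, 9, 31, 191], [392.6, 54.4]), ([204, 141, 27, 17, 177], [215.6, 149.5]), ([149, 149, 64, 33, 622], [182.9, 165.0]), ([117, 171, 9, 20, 84], [120.6, 181.2]), ([295, 219, 14, 27, 243], [301.8, 233.5]), ([271, 249, 16, 29, 267], [278.2, 264.8])]
scene [([312, 12, 23, 18, 366], [322.7, 20.6]), ([237, 19, 8, 17, 103], [240.8, 27.0]), ([302, 50, 10, 15, 148], [306.5, 57.1]), ([314, 64, 21, 16, 293], [323.9, 71.5]), ([406, 165, 16, 23, 262], [412.8, 176.8]), ([368, 174, 15, 27, 284], [374.5, 188.7]), ([567, 261, 24, 31, 384], [579.5, 276.9]), ([385, 368, 130, 32, 2131], [463.6, 388.7])]
```

View pics/az.png

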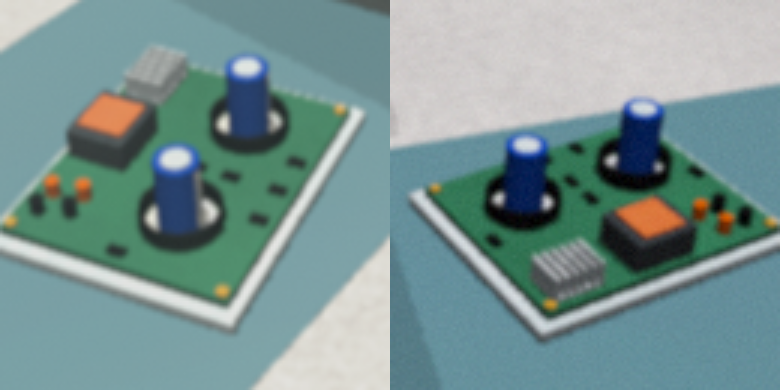

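View pics/wrist_z.png

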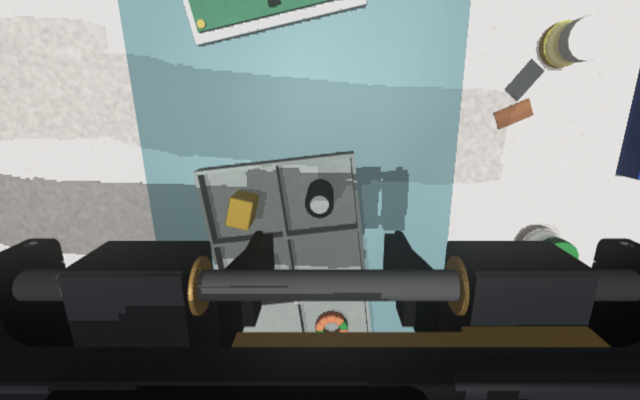

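Both caps stand upright inside their rings: side view (302,233) and (278,265), scene view (374,189) and (413,177). The bystanders visible in the wrist view (yellow block, black cap, coil) are undisturbed. I'll let the arm settle and hand in.

```bash
python3 -m jog '[[[0,0,0],0,0.66],[[0,0,0],0,0.66],[[0,0,0],0,0.66]]'
python3 - <<'E'
from h import *
a=load('scene_z');b=load('side_z')
bx=lambda s:(s[0]+s[2]/2-.5,s[1]+s[3]/2-.5)
for p,q in(([368,174,15,27],[295,219,14,27]),([406,165,16,23],[271,249,16,29])):
    X,r=tri([ray(a,*bx(p)),ray(b,*bx(q))]);print(X.round(4),np.round(r,4))
from cell import arm
print(arm.sign_off())
E
```

```text
time_s: 17.3
tool_pos: [0.5704, -0.0731, 0.2447]
tool_rot: [[-0.002, 1.0, 0.001], [1.0, 0.002, 0.004], [0.004, 0.001, -1.0]]
ft_force: [1.0, 0.1, -0.2]
finger_gap: 0.0573
[0.4868 0.1266 0.0472] [0.0009 0.0009]
[0.467  0.2253 0.0454] [0.0005 0.0005]
the job is handed in; nothing more can be done
None
```

Both blue capacitors are out of the grey bin and stand upright, one in each clamp. I lowered each until the wrist felt the floor (about 9 N and 4 N), released it and backed away. I handed the job in at about 17.3 s, with the gripper open and clear of everything.

**Last checks:** The side and scene pictures show both capacitors upright inside their rings. Triangulation from those two views puts them within about 3 mm of the clamp centres. Their visible mid-heights came out at 47 and 45 mm, against about 43 mm expected. I put that down to the rings hiding part of the sleeve, since the heights at which each touched down match the clamp floor to within 1 mm.

**Disagreements and gaps:**
- **Clamp position:** the wrist camera put clamp_2 about 1.5 mm further along x than the other two cameras did. I used the wrist reading, which is well inside the 10 mm of room.
- **Bystanders:** the yellow block, black capacitor and coil were in place in the last wrist picture. The white relay was hidden behind the gripper there, and I did not check it again after the second pick.

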